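# Clamp a grill burner in the pipe vise for brushing

### The job

Take the long grill burner from the rack and slide it, tube first, through the yoke of the pipe vise until it lies down in the lower V jaw with its collar snug against the near side of that jaw. Then wind the T-handle clockwise until you feel the upper jaw bite, nip it up firmly, 10 to 15 degrees past where it begins to stiffen, so that the burner is held for brushing but its thin tube is not crushed, and let go. Leave the short burner and the loose things on the bench where they are.

Things in the scene. Friction and masses are not known exactly. Their poses are not given: they have to be found in the camera images.
- vise: Grey yoke pipe vise, fixed. Origin: centre of its underside; z up, y along the V (tube) axis. Lower V jaw 44 mm long in y: its near face, where the collar seats, is y = -22; seats the tube axis at x = 0, z = 75. Window between the yoke legs 84 mm wide, 30 mm deep in y; crown and screw boss above at z 146-190. Foot 170 x 90 x 16. Feed the tube from -y towards +y.
- upper_jaw: Steel upper jaw with a black rubber liner, 80 x 40 x 26 mm, slides down between the yoke legs and does not turn. Origin: centre of its flat underside, which touches a seated tube at z = 88.5 in the vise frame and starts 8.8 to 13.2 mm above that. Sinks 20 mm per handle turn, then lags up to 1 mm as it bites.
- t_handle (a point): Centre of the T-handle's bar, on the vertical screw axis, 146 mm above the jaw's underside. Bar 14 mm dia, 100 mm long along this x, 18 mm ball ends, 13 mm stem. Clockwise from above closes; bar and jaw sink 20 mm a turn. Takes 0.5 N m to turn, stays where left. Past first stiffening the extra moment (and jaw force) is 0.14 N m (45 N) at 8 deg, 0.25 (80 N) at 13, 0.4 (125 N: tube crushed) at 17.
- burner: The long burner, 286 mm: steel tube 27 mm dia, y 0 to +160, last 14 mm tapered; collar 44 mm dia, y -6 to 0; aluminium mixer 28 mm dia, y -6 to -114, bell mouth 38 mm dia to y -126. Origin on the axis in the collar's tube-side face; y points along the tube; may be rolled about y. 0.22 to 0.35 kg, balances near y = +20. Grip it on the mixer around y = -95, clear of the T-handle.
- burner_tip (a point): Point on the long burner's axis at the tapered end of its tube, 160 mm from the collar face.
- short_burner: The short burner, 161 mm, same frame: tube 27 mm dia y 0 to +95, collar, mixer y -6 to -54, bell to -66. Lies beside the long one in the rack, on either side of it. Leave it.
- rack: Wooden base 210 x 110 x 18 mm with two pairs of steel V saddles at x = -50 and +50 that carry the burners along its y with axes 60 mm up, collars at y about 0 and mixers overhanging to -y. Fixed. Origin on the bench, under the line of the collars.
- wrench: Steel wrench lying on the bench. Leave it.
- wire_brush: Flat brush with a wooden handle lying on the bench. Leave it.
- screwdriver: Screwdriver with a dark handle lying on the bench. Leave it.
- grease_tin: Round tin, 64 mm dia, 60 mm high, standing on the bench. Leave it.
- tongs: Steel grill tongs, 230 mm long, lying on the bench. Leave them.
Mind the look-alikes: they are no part of the job. What is shaped like the vise but red is not meant.

How it is judged:
By the outcome, as a careful person would: the job done as asked, in the order asked, and still so for the second after the job is handed in, with the robot touching nothing.
It also fails if it takes over 72 s, if anything falls off the work surface, if the arm or the gripper's body presses on something with over 40 N, if the wrist force passes 120 N, or if a joint passes its speed limit or range.

### The arm

A 6-joint arm with a two-finger parallel gripper is mounted at the origin on the work surface. World frame = base frame: x ahead of the robot, y to its left, z up, the work surface at z = 0. Lengths are in m, angles in rad, forces in N, time in s.
With the tool pointing down it reaches from about 0.35 to 0.85 m from the base axis. Payload 8.1 kg.
Tool frame: the origin (TCP) lies at the very end of the fingers, on their centre line; the grasp point (between the pads) lies 19 mm behind it; z points along the fingers, y is the line along which they close (so a half turn about z gives the same grasp; the last joint's range is limited). The gripper opens to 93 mm and grips with 3 to 60 N. Pads are 15 mm wide; open, the fingers measure 128 mm over their backs; the gripper's body (75 mm by 188 mm) begins 65 mm behind the grasp point.
Start: joints at [-1.372, 0.13, 1.488, -0, 1.523, -0.085], TCP at [0.168, -0.576, 0.219] pointing down, gripper open.
Joint ranges: [-2.96, 2.96], [-0.89, 2.26], [0.02, 2.5], [-1.34, 4.48], [0, 2.73], [-2.66, 2.66]. Speed limits (rad/s): [2.39, 2.39, 2.79, 3.14, 3.14, 3.14].

### API

Orientations are given as a rotation vector (axis times angle).
In Python, from plant import monitor, eyes, ticket gives the robot as it stands.
- The arm moves only by the tool arm_command, never from a script. Its argument "deltas" is a list that holds one entry, the list of rows, each a list of 6 numbers: the shift along the world's x, y, z in cm, then the turn, a rotation vector about the world's x, y, z in degrees. In form: [[[tx, ty, tz, rx, ry, rz], ...]]. A call has 1 to 12 rows; each row shifts and turns the commanded pose from where the row before left it; what a row does not reach is not made up. A row lasts 1/12 s, in which the tool goes at most 41.7 mm and 7.16 degrees, less where a joint would pass 70% of its speed; a pose out of reach is approached as far as the arm can. A call is refused whole if a number of a shift passes 4.17 or a number of a turn 7.16, either way. A call with a gripper value outside its range is refused whole. "gripper" is the opening, from -1 (shut) to 1 (fully open), set as the call begins (left out, the last holds). The fingers move at their own pace and stop on an object; "squeeze" is the grip in N (left out, the last holds). Time passes only in rows, so rows that do not move let the fingers close. It gives the time, the measured TCP pose, the force, the opening and the grip force at its end, in the units of the state.
- monitor.read_state(): the state, without advancing time (a new reading comes with each control period).
- eyes.read_camera(name): name is "scene" or "top" or "wrist"; returns the picture (420x560x3 uint8, blue, green, red); there is no depth.
- eyes.camera_model(name): a dict with "fx", "fy", "cx", "cy" (pixels), "rvec" (rotation vector, rad) and "tvec" (3), from world to camera coordinates, as OpenCV has them. Camera axes: x right, y down, z forward; pixel columns grow to the right and rows downward; lengths in m; the calibration is good to about 2 mm. A picture is of the moment at which its call begins: read the wrist's pose just before it. camera_model takes no time and is no camera call; for the wrist camera it gives the pose at the moment of the call.
- ticket.close_job(): hands the job in; it is judged then, once.
The state is a dict: "t": time; "q": joint angles; "dq": joint speeds; "joint_torque": joint torques, N m; "tool_pos": TCP position; "orientation": TCP orientation; "force": force on the tool from outside, world axes, zero at the start; "wrist_torque": the same for the moment, N m; "opening": finger opening in m; "gripper_force": force on a finger pad.
Only numpy, scipy, OpenCV 4.12 (cv2) and the standard library are available. Lean on these libraries where they do the work, as an engineer would, in place of code of your own. Each camera call takes 0.05 s, during which the arm holds its last target. There are 200 camera calls.

## Working session

There is one attempt and no reset: what is moved stays moved. The work goes in short steps, Python scripts to look and compute and a tool call to move; the robot and the scene stay as the last step left them, time stands still between calls to the robot, and variables do not carry over. Pictures are saved under pics/ and viewed, at most 10 in all, crops included, and the job is handed in when it is done.

Besides the shell and the picture viewer there is one more tool, called after "Emit:" by a JSON object that holds its "fn" and its "kwargs", one argument or row to a line. arm_command: Moves the arm, as the interface text tells. Its arguments: {"type":"object","properties":{"deltas":{"type":"array"},"gripper":{"type":"number"},"squeeze":{"type":"number"}},"required":["deltas"]}

```bash
mkdir -p pics; ls
python3 - <<'E'
from plant import monitor, eyes
import cv2
print(monitor.read_state())
for n in("scene","top"):
    im=eyes.read_camera(n); cv2.imwrite(f"pics/{n}0.png",im); print(n,eyes.camera_model(n))
E
```

```text
pics
{'t': 0.0, 'q': array([-1.37237631e+00,  1.31126765e-01,  1.48927557e+00, -1.86624314e-05,
        1.52298669e+00, -8.53479317e-02]), 'dq': array([-0.00064295,  0.0001436 ,  0.0015698 ,  0.00032679,  0.00068087,
       -0.00040967]), 'joint_torque': array([-1.54839279e-03, -5.59835637e+01, -4.91767430e+01,  7.66713987e-02,
        3.49053741e-02, -1.75319210e-04]), 'tool_pos': array([ 0.16791821, -0.57543741,  0.21761002]), 'orientation': array([-3.10824922e+00, -4.43995560e-01,  1.88570466e-04]), 'force': array([-0.69508912, -0.41150974, -0.6162807 ]), 'wrist_torque': array([-0.00284974,  0.01233582,  0.03325056]), 'gripper_force': 0.0, 'opening': 0.09289137596769075}
scene {'fx': 526.9159093140555, 'fy': 526.9159093140555, 'cx': 284.66159810771825, 'cy': 210.98997352355434, 'rvec': array([ 0.91262896,  2.33852343, -1.2533203 ]), 'tvec': array([ 0.40732047, -0.03598567,  2.00308793])}
top {'fx': 533.3596658774493, 'fy': 533.3596658774493, 'cx': 282.1529529369818, 'cy': 209.1104586154031, 'rvec': array([ 2.16358447, -2.14889621,  0.18090448]), 'tvec': array([-0.07023588,  0.53555396,  1.41508518])}
```

View pics/scene0.png

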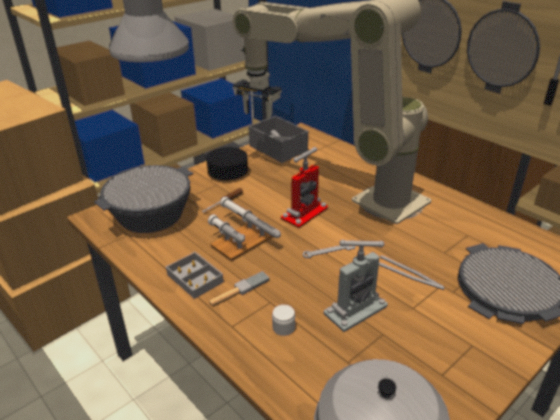

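View pics/top0.png

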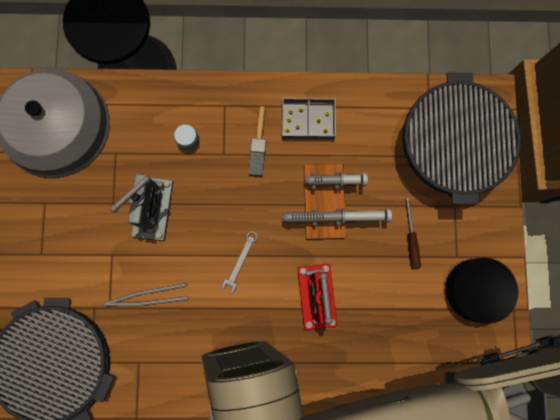

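Run:
```python
import cv2,numpy as np
t=cv2.imread("pics/top0.png");s=cv2.imread("pics/scene0.png")
r=lambda im,x,y,w,h:cv2.resize(im[y:y+h,x:x+w],(400,300),interpolation=cv2.INTER_CUBIC)
cv2.imwrite("pics/crop0.png",np.vstack([np.hstack([r(t,270,150,132,99),r(t,90,160,120,90)]),np.hstack([r(s,190,180,100,75),r(s,290,220,140,105)])]))
```

```text
(no output)
```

View pics/crop0.png

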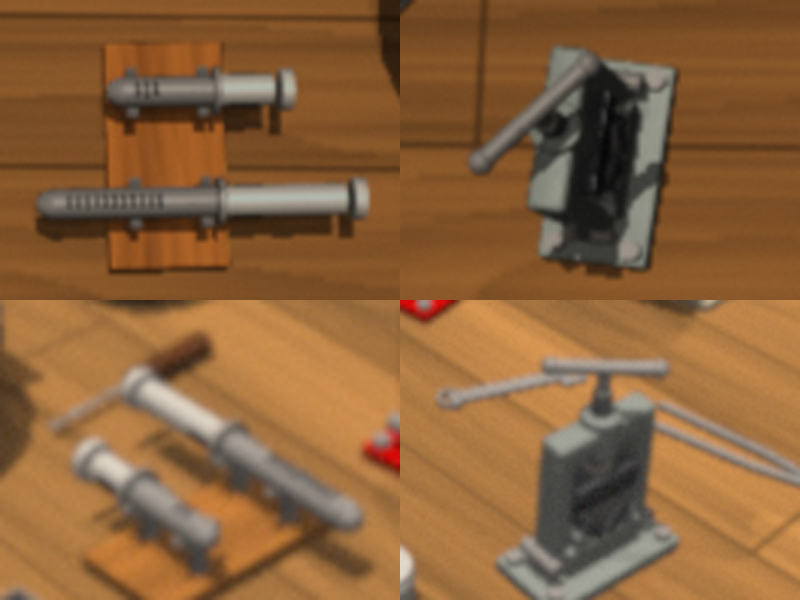

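```bash
cat > h.py <<'E'
import numpy as np,cv2
from plant import monitor,eyes
def ray(m,u,v):
    R=cv2.Rodrigues(np.array(m["rvec"]))[0];t=np.array(m["tvec"])
    d=R.T@np.array([(u-m["cx"])/m["fx"],(v-m["cy"])/m["fy"],1]);return -R.T@t,d/np.linalg.norm(d)
def onz(m,u,v,z):
    c,d=ray(m,u,v);return c+d*(z-c[2])/d[2]
def tri(ma,a,mb,b):
    c1,d1=ray(ma,*a);c2,d2=ray(mb,*b)
    s=np.linalg.lstsq(np.c_[d1,-d2],c2-c1,rcond=None)[0]
    p,q=c1+s[0]*d1,c2+s[1]*d2;return (p+q)/2,np.linalg.norm(p-q)
def proj(m,P):
    return cv2.projectPoints(np.array(P,float).reshape(-1,1,3),m["rvec"],m["tvec"],np.array([[m["fx"],0,m["cx"]],[0,m["fy"],m["cy"]],[0,0,1]]),None)[0].reshape(-1,2)
E
python3 - <<'E'
from h import *
np.set_printoptions(precision=4,suppress=True)
T=eyes.camera_model("top");S=eyes.camera_model("scene")
k=.33
for n,(u,v) in dict(tip=(37,205),bell=(370,197),col=(219,201)).items(): print(n,onz(T,270+u*k,150+v*k,.06))
k=.3
for n,(u,v) in dict(TL=(152,47),TR=(278,68),BR=(248,270),BL=(140,262)).items(): print(n,onz(T,90+u*k,160+v*k,.016))
for a,b in (((147,178.6),(341.5,243.1)),((114.6,208),(382,244.2)),((147,178.6),(382,244.2)),((114.6,208),(341.5,243.1))): print(tri(T,a,S,b))
# foot corners in scene crop
k=.35
for n,(u,v) in dict(a=(97,263),b=(155,318),c=(278,240)).items(): print(n,onz(S,290+u*k,220+v*k,.016))
E
```

```text
tip [ 0.5099 -0.0664  0.06  ]
bell [ 0.5195 -0.3629  0.06  ]
col [ 0.5148 -0.228   0.06  ]
TL [0.6345 0.3412 0.016 ]
TR [0.6176 0.2359 0.016 ]
BR [0.4486 0.2545 0.016 ]
BL [0.4546 0.3429 0.016 ]
(array([0.5769, 0.2547, 0.243 ]), np.float64(0.002608681163053745))
(array([0.5048, 0.3287, 0.2432]), np.float64(0.0025884746941461276))
(array([0.5444, 0.2957, 0.2486]), np.float64(0.1024184399623325))
(array([0.5402, 0.2888, 0.2469]), np.float64(0.10277661597936416))
a [0.6236 0.2445 0.016 ]
b [0.6358 0.333  0.016 ]
c [0.4662 0.3461 0.016 ]
```

Emit:
{"fn": "arm_command", "kwargs": {
  "deltas": [
    [[2.2,1.6,0,0,0,4.7],[2.2,1.6,0,0,0,4.7],[2.2,1.6,0,0,0,4.7],[2.2,1.6,0,0,0,4.7],[2.2,1.6,0,0,0,4.7],[2.2,1.6,0,0,0,4.7],[2.2,1.6,0,0,0,4.7],[2.2,1.6,0,0,0,4.7],[2.2,1.6,0,0,0,4.7],[2.2,1.6,0,0,0,4.7],[2.2,1.6,0,0,0,4.7],[2.2,1.6,0,0,0,4.7]]
  ]
}}

```text
t: 1.1
tool_pos: [0.4328, -0.3828, 0.2182]
orientation: [-2.527, -1.866, 0.0]
force: [0.7, -0.2, 0.6]
opening: 0.0932
gripper_force: 0.0
```

Emit:
{"fn": "arm_command", "kwargs": {
  "deltas": [
    [[2.2,1.7,0,0,0,4.8],[2.2,1.7,0,0,0,4.8],[2.2,1.7,0,0,0,4.8],[2,1.7,0,0,0,4.8],[0,0,0,0,0,0],[0,0,0,0,0,0],[0,0,0,0,0,0]]
  ]
}}

```text
t: 1.68
tool_pos: [0.5176, -0.316, 0.2181]
orientation: [-2.185, -2.256, 0.001]
force: [-0.5, -0.2, 0.9]
opening: 0.093
gripper_force: 0.0
```

Run:
```python
from h import *
s=monitor.read_state();print(s["t"],s["tool_pos"],s["orientation"],s["q"],s["force"])
m=eyes.camera_model("wrist");im=eyes.read_camera("wrist");cv2.imwrite("pics/w1.png",im)
import pickle;pickle.dump(m,open("w1.pkl","wb"));print(m)
print(proj(m,[[.5148,-.228,.06],[.518,-.316,.06],[.5195,-.363,.06]]))
```

```text
1.6833 [ 0.51757805 -0.31603128  0.21811443] [-2.18537827e+00 -2.25568456e+00  8.91200984e-04] [-6.32428207e-01  1.48894049e-01  1.46892549e+00 -4.40518785e-04
  1.52473572e+00 -6.64066985e-01] [-0.46194831 -0.21602593  0.89452035]
{'fx': 326.2406347272597, 'fy': 326.2406347272597, 'cx': 277.33419776543377, 'cy': 211.41028913252418, 'rvec': array([-2.89688146e+00, -4.42162474e-02, -2.75497126e-03]), 'tvec': array([-0.50633435, -0.35051213,  0.30998474])}
[[278.61033425 106.609501  ]
 [279.05287223 197.54264931]
 [279.06758494 241.46852897]]
```

View pics/w1.png

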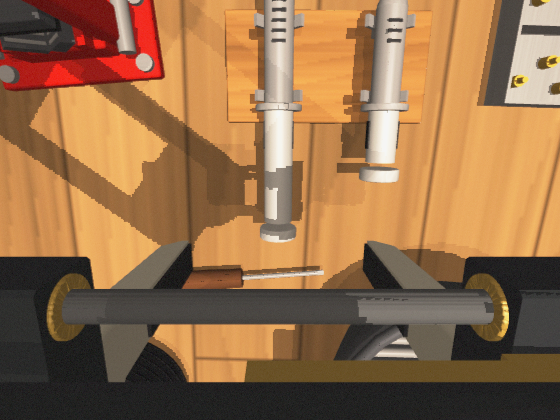

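Emit:
{"fn": "arm_command", "kwargs": {
  "deltas": [
    [[0,0,-3,0,0,0],[0,0,-3,0,0,0],[0,0,-3,0,0,0],[0,0,-3,0,0,0],[0,0,-3,0,0,0],[0,0,-2.7,0,0,0],[0,0,0,0,0,0],[0,0,0,0,0,0]]
  ]
}}

```text
t: 2.4
tool_pos: [0.5159, -0.3158, 0.0402]
orientation: [-2.184, -2.252, 0.001]
force: [-0.2, -0.9, 0.9]
opening: 0.093
gripper_force: 0.0
```

Emit:
{"fn": "arm_command", "kwargs": {
  "deltas": [
    [[0,0,0,0,0,0],[0,0,0,0,0,0],[0,0,0,0,0,0],[0,0,0,0,0,0],[0,0,0,0,0,0],[0,0,0,0,0,0],[0,0,0,0,0,0],[0,0,0,0,0,0]]
  ],
  "gripper": -1,
  "squeeze": 60
}}

```text
t: 3.07
tool_pos: [0.518, -0.3159, 0.0417]
orientation: [-2.185, -2.257, 0.0]
force: [0.1, 1.1, -0.4]
opening: 0.0444
gripper_force: 0.0
```

Emit:
{"fn": "arm_command", "kwargs": {
  "deltas": [
    [[0,0,0,0,0,0],[0,0,0,0,0,0],[0,0,0,0,0,0],[0,0,0,0,0,0],[0,0,0,0,0,0],[0,0,0,0,0,0]]
  ]
}}

```text
t: 3.57
tool_pos: [0.518, -0.316, 0.0415]
orientation: [-2.185, -2.257, 0.0]
force: [0.5, 0.4, -0.1]
opening: 0.0268
gripper_force: 60.0
```

Emit:
{"fn": "arm_command", "kwargs": {
  "deltas": [
    [[0,0,0.5,0,0,0],[0,0,1.5,0,0,0],[0,0,2,0,0,0],[0,0,2,0,0,0],[0,0,2,0,0,0],[0,0,2,0,0,0],[0,0,0,0,0,0],[0,0,0,0,0,0],[0,0,0,0,0,0]]
  ]
}}

```text
t: 4.32
tool_pos: [0.5174, -0.3156, 0.1401]
orientation: [-2.184, -2.256, 0.001]
force: [0.3, -0.4, -4.3]
opening: 0.0272
gripper_force: 60.0
```

Run:
```python
from h import *
s=monitor.read_state();print(s["t"],s["tool_pos"],s["force"],s["wrist_torque"],s["opening"],s["gripper_force"])
m=eyes.camera_model("wrist");im=eyes.read_camera("wrist")
S=eyes.camera_model("scene");sc=eyes.read_camera("scene")
p=proj(S,[[.513,-.228,.16]])[0].astype(int)
c=sc[p[1]-45:p[1]+45,p[0]-60:p[0]+60];print(p)
cv2.imwrite("pics/l1.png",np.hstack([cv2.resize(im[:260,150:410],(400,400)),cv2.resize(c,(400,400*90//120)).repeat(1,0) if 0 else cv2.copyMakeBorder(cv2.resize(c,(400,300),interpolation=cv2.INTER_CUBIC),0,100,0,0,cv2.BORDER_CONSTANT)]))
# expected points if level: collar, tip
d=np.array([-.0324,.9995,0]);g=s["tool_pos"]+[0,0,.019];o=g+.088*d
print("wrist",proj(m,[o,o+.16*d]),"scene",proj(S,[o,o+.16*d,o-.126*d]))
```

```text
4.3167 [ 0.51740979 -0.31557162  0.14013829] [ 0.27628485 -0.40951301 -4.30696302] [-0.35624821 -0.07922893 -0.00878247] 0.02717501744127217 59.998878836631775
[246 191]
wrist [[ 279.45625666   77.58121571]
 [ 279.63752023 -483.99076273]] scene [[246.70608228 191.53961505]
 [279.70999964 210.28054598]
 [223.12762869 178.15083561]]
```

View pics/l1.png

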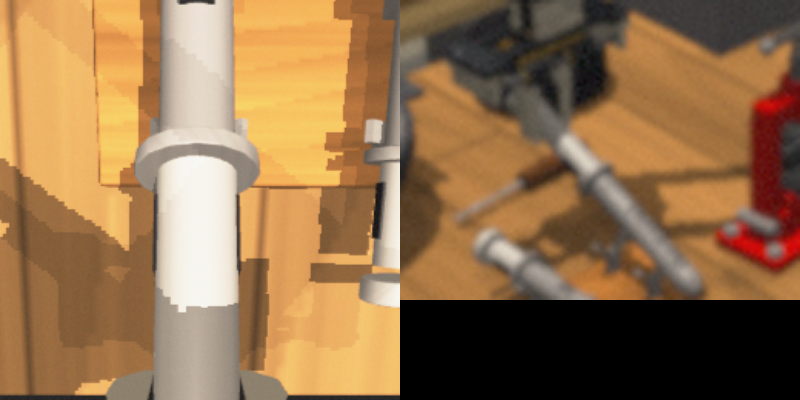

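The wrist view (collar about row 104 instead of 77) and the scene view (tip near (273,231) instead of (280,210)) both show the burner drooping about 20° in the fingers. I'll set it back in the saddles, then regrip nearer the balance point with the tool tilted away from the vise.

Emit:
{"fn": "arm_command", "kwargs": {
  "deltas": [
    [[0,0,-1.5,0,0,0],[0,0,-1.5,0,0,0],[0,0,-1,0,0,0],[0,0,-1,0,0,0],[0,0,-1,0,0,0],[0,0,-1,0,0,0],[0,0,-1,0,0,0],[0,0,-0.8,0,0,0],[0,0,-0.7,0,0,0],[0,0,-0.4,0,0,0],[0,0,0,0,0,0],[0,0,0,0,0,0]]
  ]
}}

```text
t: 5.42
tool_pos: [0.518, -0.3158, 0.0426]
orientation: [-2.185, -2.257, -0.0]
force: [0.0, -0.4, 0.2]
opening: 0.027
gripper_force: 60.0
```

Emit:
{"fn": "arm_command", "kwargs": {
  "deltas": [
    [[0,0,0,0,0,0],[0,0,0,0,0,0],[0,0,0,0,0,0],[0,0,0,0,0,0],[0,0,0,0,0,0],[0,0,0,0,0,0]]
  ],
  "gripper": 0.1
}}

```text
t: 5.92
tool_pos: [0.518, -0.3159, 0.0427]
orientation: [-2.185, -2.257, -0.0]
force: [1.0, -0.6, 0.1]
opening: 0.0507
gripper_force: 0.0
```

Emit:
{"fn": "arm_command", "kwargs": {
  "deltas": [
    [[0,0,2.5,0,0,0],[0,0,2.5,0,0,0],[0,0,2.5,0,0,0],[0,0,2.5,0,0,0],[0,0,2,0,0,0],[0,0,0,0,0,0],[0,0,0,0,0,0]]
  ]
}}

```text
t: 6.5
tool_pos: [0.519, -0.3166, 0.1643]
orientation: [2.183, 2.255, 0.001]
force: [-0.2, -0.3, 0.4]
opening: 0.051
gripper_force: 0.0
```

Run:
```python
from h import *
s=monitor.read_state();print(s["t"],s["tool_pos"],s["orientation"],s["force"])
m=eyes.camera_model("wrist");im=eyes.read_camera("wrist")
S=eyes.camera_model("scene");sc=eyes.read_camera("scene")
c=sc[170:260,190:310]
cv2.imwrite("pics/l2.png",np.hstack([cv2.resize(im[:260,150:410],(400,400)),cv2.copyMakeBorder(cv2.resize(c,(400,300),interpolation=cv2.INTER_CUBIC),0,100,0,0,cv2.BORDER_CONSTANT)]))
print(proj(m,[[.5148,-.228,.06],[.518,-.316,.06]]))
```

```text
6.5 [ 0.518968   -0.31663352  0.16431795] [2.18266301e+00 2.25487741e+00 7.81769900e-04] [-0.23529801 -0.27468113  0.35081988]
[[276.6094183  100.63922319]
 [277.20049829 209.15870021]]
```

View pics/l2.png

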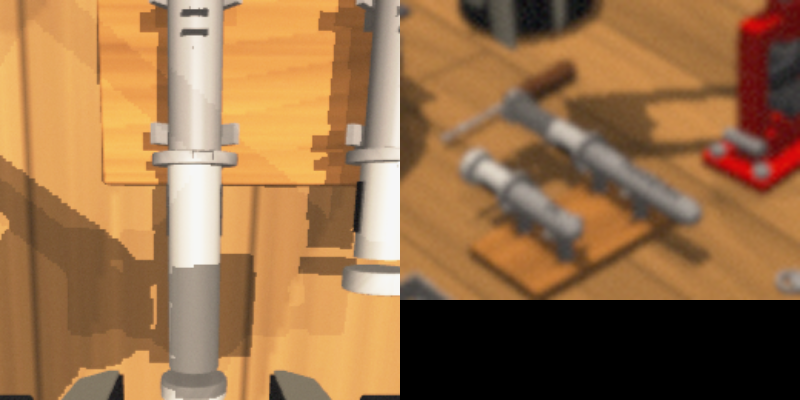

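Emit:
{"fn": "arm_command", "kwargs": {
  "deltas": [
    [[0,1.1,0,6.25,0.2,0],[0,1.1,0,6.25,0.2,0],[0,1.2,0,6.25,0.2,0],[-0.1,1.2,0,6.25,0.2,0],[0,0,-2.5,0,0,0],[0,0,-2.5,0,0,0],[0,0,-2.5,0,0,0],[0,0,-2.5,0,0,0],[0,0,-2.1,0,0,0],[0,0,0,0,0,0],[0,0,0,0,0,0]]
  ]
}}

```text
t: 7.52
tool_pos: [0.5152, -0.2683, 0.0392]
orientation: [-1.942, -2.004, -0.431]
force: [-0.2, 0.7, -0.6]
opening: 0.0513
gripper_force: 0.0
```

Emit:
{"fn": "arm_command", "kwargs": {
  "deltas": [
    [[0,0,0,0,0,0],[0,0,0,0,0,0],[0,0,0,0,0,0],[0,0,0,0,0,0],[0,0,0,0,0,0],[0,0,0,0,0,0],[0,0,0,0,0,0],[0,0,0,0,0,0]]
  ],
  "gripper": -1,
  "squeeze": 60
}}

```text
t: 8.18
tool_pos: [0.5173, -0.2706, 0.0422]
orientation: [-1.946, -2.01, -0.432]
force: [-0.4, -3.4, 2.6]
opening: 0.027
gripper_force: 60.0
```

Emit:
{"fn": "arm_command", "kwargs": {
  "deltas": [
    [[0,0,0.3,0,0,0],[0,0,0.6,0,0,0],[0,0,0.9,0,0,0],[0,0,1,0,0,0],[0,0,1,0,0,0],[0,0,1,0,0,0],[0,0,0.8,0,0,0],[0,0,0.4,0,0,0],[0,0,0,0,0,0],[0,0,0,0,0,0]]
  ]
}}

```text
t: 9.02
tool_pos: [0.5171, -0.2701, 0.1018]
orientation: [-1.945, -2.009, -0.432]
force: [0.4, 0.8, -3.0]
opening: 0.0269
gripper_force: 60.0
```

```bash
cat > chk.py <<'E'
from h import *
import sys
# find burner in scene: expected line for current grasp if level; args: yaw(deg) of burner y, name, tilt
s=monitor.read_state();print(s["t"],s["tool_pos"],s["force"],s["wrist_torque"],s["opening"],s["gripper_force"])
R=cv2.Rodrigues(s["orientation"])[0];print("toolx",R[:,0],"z",R[:,2])
h=R[:,1]; d=np.cross([0,0,1.],h);d/=np.linalg.norm(d);d*=np.sign(d[1])
g=s["tool_pos"]-.019*R[:,2];o=g+.05*d
S=eyes.camera_model("scene");sc=eyes.read_camera("scene");T=eyes.camera_model("top");tp=eyes.read_camera("top")
P=[o,o+.16*d]
print("yaw",np.degrees(np.arctan2(d[1],d[0])),"o",o)
out=[]
for m,im,k in((S,sc,.3),(T,tp,.3)):
    p=proj(m,P);print(p)
    c=p.mean(0).astype(int)-[60,45];c=np.clip(c,0,[440,330])
    v=cv2.resize(im[c[1]:c[1]+90,c[0]:c[0]+120],(400,300),interpolation=cv2.INTER_CUBIC)
    for q in p: cv2.drawMarker(v,tuple(((q-c+.5)/.3).astype(int)),(0,0,255),cv2.MARKER_CROSS,12,1)
    out.append(v)
cv2.imwrite(f"pics/{sys.argv[1]}.png",np.hstack(out))
E
python3 chk.py l3
```

```text
9.0167 [ 0.51711766 -0.2700994   0.10183163] [ 0.37771212  0.77592265 -2.99831104] [-0.7023507  -0.06412717  0.03141547] 0.026904842540549923 59.989022612571716
toolx [-0.02958894  0.90591553  0.42242342] z [-0.0132154   0.42221698 -0.90639847]
yaw 91.85681524474869 o [ 0.51574866 -0.22814777  0.1190532 ]
[[246.89962694 201.65201309]
 [279.4859692  220.72074936]]
[[345.37579146 212.96248419]
 [283.44163224 214.44602558]]
```

View pics/l3.png

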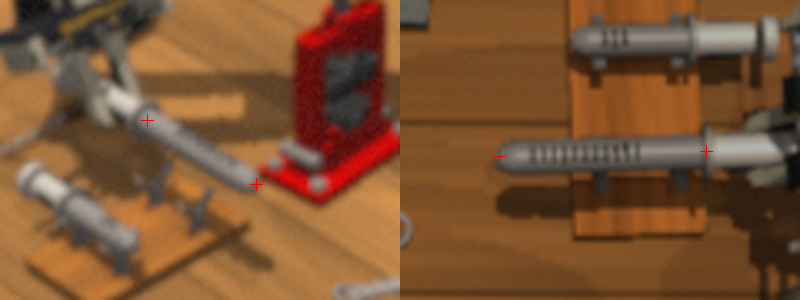

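The burner is level: the predicted collar and tip crosses land on the collar and tip in both views. Next I carry it to the front of the vise, turned -8°.

Emit:
{"fn": "arm_command", "kwargs": {
  "deltas": [
    [[0,0.5,0,0,0,-0.4],[0,1,0,0,0,-0.8],[-0.1,1.8,0,0,0,-0.8],[-0.1,2.5,0,0,0,-0.8],[-0.1,2.7,0,0,0,-0.8],[-0.1,2.7,0,0,0,-0.8],[-0.1,2.7,0,0,0,-0.8],[-0.1,2.7,0,0,0,-0.8],[-0.1,2.7,0,0,0,-0.8],[0,2.7,0,0,0,-0.8],[0,2.5,0,0,0,-0.55],[0,2,0,0,0,0]]
  ]
}}

```text
t: 10.12
tool_pos: [0.5089, -0.0027, 0.1011]
orientation: [-2.095, -1.876, -0.464]
force: [0.5, -0.5, -3.5]
opening: 0.0269
gripper_force: 60.0
```

Emit:
{"fn": "arm_command", "kwargs": {
  "deltas": [
    [[0,1.4,0,0,0,0],[0,0.7,0,0,0,0],[0,0.3,0,0,0,0],[0,0,0,0,0,0],[0,0,0,0,0,0],[0,0,0,0,0,0]]
  ]
}}

```text
t: 10.62
tool_pos: [0.5103, 0.018, 0.1016]
orientation: [-2.097, -1.877, -0.465]
force: [-0.2, 0.7, -3.0]
opening: 0.0267
gripper_force: 60.0
```

```bash
python3 chk.py l4
python3 - <<'E'
from h import *
m=eyes.camera_model("wrist");im=eyes.read_camera("wrist");v=cv2.imread("pics/l4.png")
V=np.array([.540,.291,0]);y=np.array([.1097,.994,0]);x=np.array([.994,-.1097,0])
pts={k:V+x*a+y*b+[0,0,c] for k,(a,b,c) in dict(f1=(-.085,-.045,.016),f2=(.085,-.045,.016),seat=(0,-.022,.075),l1=(-.042,-.015,.13),l2=(.042,-.015,.13)).items()}
p=proj(m,list(pts.values()));print(dict(zip(pts,p.round(1))))
w=im.copy()
for q in p: cv2.drawMarker(w,tuple(np.clip(q,-1e4,1e4).astype(int)),(0,0,255),cv2.MARKER_CROSS,10,1)
cv2.imwrite("pics/l5.png",np.vstack([cv2.copyMakeBorder(w[0:300],0,0,120,120,cv2.BORDER_CONSTANT),v]))
cv2.imwrite("pics/w5raw.png",im)
import pickle;pickle.dump(m,open("w5.pkl","wb"))
E
```

```text
10.6167 [0.51027467 0.0180323  0.10162011] [-0.1695736   0.73145855 -2.99698886] [-0.68117834 -0.04251148  0.01077118] 0.026705328896415973 59.99084651470184
toolx [0.100084   0.90081842 0.42250369] z [ 0.04700536  0.41988089 -0.90636115]
yaw 83.65169914216827 o [0.51491017 0.05974796 0.11884098]
[[306.36171642 238.79440858]
 [340.87417665 265.75974929]]
[[233.66682276 212.3744999 ]
 [171.77258202 205.04136735]]
{'f1': array([186.6,  14.3]), 'f2': array([368.2,  13.9]), 'seat': array([277.3, -71.6]), 'l1': array([ 208.5, -174.7]), 'l2': array([ 346.1, -175. ])}
```

View pics/l5.png

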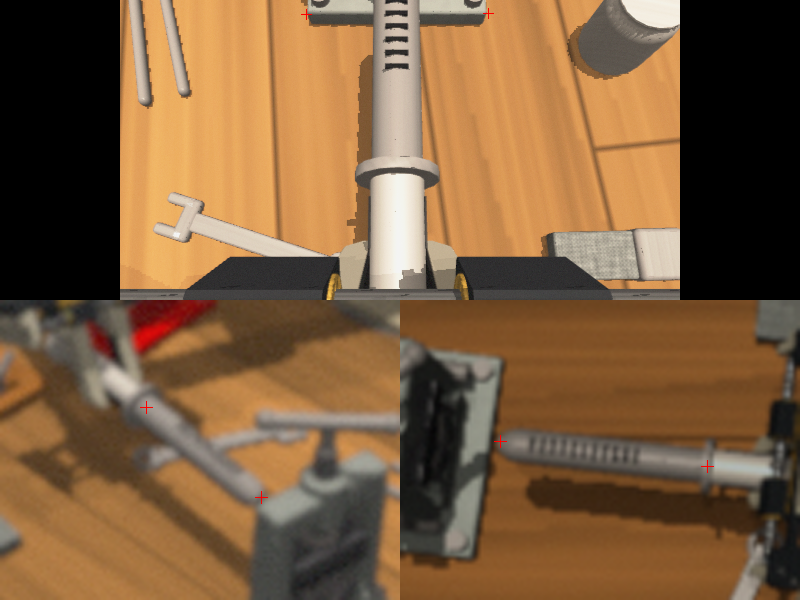

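Foot corners and yaw match the prediction within a few pixels, as the crosses at (306,13) and (488,13) sit on the foot edge. Next I lower and insert.

Emit:
{"fn": "arm_command", "kwargs": {
  "deltas": [
    [[0,0,-0.8,0,0,0],[0,0,-1,0,0,0],[0,0,-1,0,0,0],[0,0,-0.8,0,0,0],[0,0,-0.4,0,0,0],[0.1,1,0,0,0,0],[0.16,1.5,0,0,0,0],[0.16,1.5,0,0,0,0],[0.16,1.5,0,0,0,0],[0.16,1.5,0,0,0,0],[0.11,1,0,0,0,0],[0,0,0,0,0,0]]
  ]
}}

```text
t: 11.77
tool_pos: [0.5185, 0.1012, 0.062]
orientation: [-2.093, -1.879, -0.466]
force: [-0.4, -0.3, -3.5]
opening: 0.0272
gripper_force: 60.0
```

Emit:
{"fn": "arm_command", "kwargs": {
  "deltas": [
    [[0.11,1,0,0,0,0],[0.11,1,0,0,0,0],[0.11,1,0,0,0,0],[0.11,1,0,0,0,0],[0.11,1,0,0,0,0],[0.11,1,0,0,0,0],[0.11,1,0,0,0,0],[0.11,1,0,0,0,0]]
  ]
}}

```text
t: 12.43
tool_pos: [0.5273, 0.1801, 0.0616]
orientation: [-2.095, -1.877, -0.465]
force: [-0.3, 0.2, -3.7]
opening: 0.027
gripper_force: 60.0
```

Emit:
{"fn": "arm_command", "kwargs": {
  "deltas": [
    [[0.11,1,0,0,0,0],[0.11,1,0,0,0,0],[0.11,1,0,0,0,0],[0.09,0.8,0,0,0,0],[0,0,0,0,0,0],[0,0,-0.15,0,0,0],[0,0,-0.15,0,0,0],[0,0,0,0,0,0],[0,0,0,0,0,0]]
  ]
}}

```text
t: 13.18
tool_pos: [0.5318, 0.2166, 0.0587]
orientation: [-2.096, -1.877, -0.466]
force: [1.1, 1.4, -1.9]
opening: 0.0271
gripper_force: 60.0
```

```bash
python3 chk.py l6
python3 - <<'E'
from h import *
m=eyes.camera_model("wrist");im=eyes.read_camera("wrist");v=cv2.imread("pics/l6.png")
cv2.imwrite("pics/l7.png",np.vstack([cv2.copyMakeBorder(im[0:300],0,0,120,120,cv2.BORDER_CONSTANT),v]))
E
```

```text
13.1833 [0.53183966 0.21659968 0.05872319] [ 1.0954701   1.40838641 -1.89896186] [-0.3959015  -0.16048916 -0.13083452] 0.02705734219971411 59.98719334602356
toolx [0.09987579 0.90063148 0.42295125] z [ 0.04714574  0.42031569 -0.90615231]
yaw 83.65914476768474 o [0.53646604 0.25830781 0.07594008]
[[349.4396765  284.50728355]
 [390.02687511 317.14388553]]
[[159.77399181 205.93614203]
 [ 99.64048291 198.82094313]]
```

View pics/l7.png

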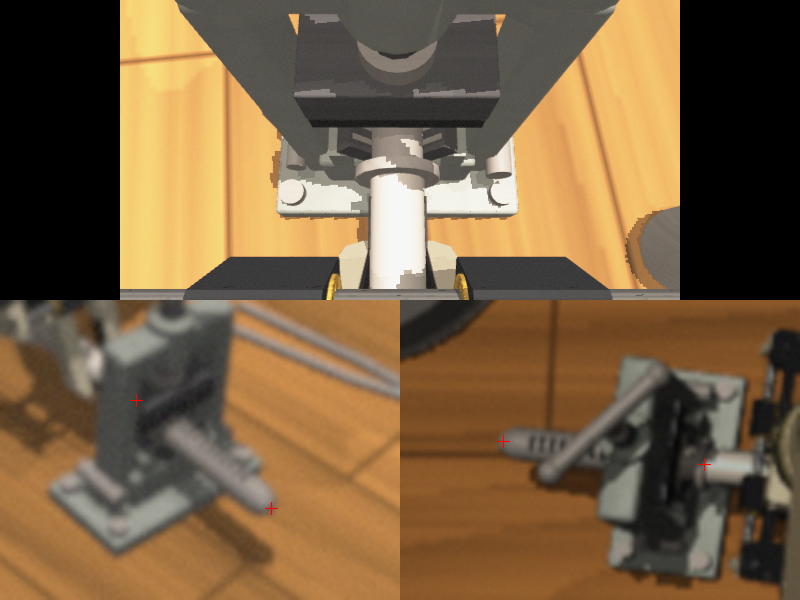

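Emit:
{"fn": "arm_command", "kwargs": {
  "deltas": [
    [[0.03,0.25,-0.05,0,0,0],[0.03,0.25,0,0,0,0],[0.03,0.25,0,0,0,0],[0.02,0.15,0,0,0,0],[0,0,0,0,0,0],[0,0,0,0,0,0]]
  ]
}}

```text
t: 13.83
tool_pos: [0.5328, 0.2264, 0.0584]
orientation: [-2.095, -1.877, -0.466]
force: [2.5, 1.1, -1.6]
opening: 0.0266
gripper_force: 60.0
```

Emit:
{"fn": "arm_command", "kwargs": {
  "deltas": [
    [[0.01,0.1,0,0,0,0],[0.01,0.1,0,0,0,0],[0,0,0,0,0,0],[0,0,0,0,0,0]]
  ]
}}

```text
t: 14.17
tool_pos: [0.533, 0.2278, 0.0582]
orientation: [-2.096, -1.878, -0.465]
force: [0.8, -4.1, -0.4]
opening: 0.0267
gripper_force: 60.0
```

Emit:
{"fn": "arm_command", "kwargs": {
  "deltas": [
    [[0.01,0.1,-0.05,0,0,0],[0.01,0.05,-0.05,0,0,0],[0,0,0,0,0,0],[0,0,0,0,0,0]]
  ]
}}

```text
t: 14.5
tool_pos: [0.5332, 0.2276, 0.0573]
orientation: [-2.097, -1.879, -0.463]
force: [-4.5, -16.1, 7.5]
opening: 0.0268
gripper_force: 60.0
```

Emit:
{"fn": "arm_command", "kwargs": {
  "deltas": [
    [[0,0,0,0,0,0],[0,0,0,0,0,0],[0,0,0,0,0,0],[0,0,0,0,0,0],[0,0,0,0,0,0],[0,0,0,0,0,0]]
  ],
  "gripper": 0.1
}}

```text
t: 15.0
tool_pos: [0.5329, 0.2298, 0.0571]
orientation: [-2.095, -1.877, -0.465]
force: [0.8, 0.5, 0.3]
opening: 0.0513
gripper_force: 0.0
```

Emit:
{"fn": "arm_command", "kwargs": {
  "deltas": [
    [[-0.06,-0.5,1.1,0,0,0],[-0.12,-1,2.3,0,0,0],[-0.15,-1.2,2.7,0,0,0],[-0.15,-1.2,2.7,0,0,0],[-0.15,-1.2,2.7,0,0,0],[-0.12,-1,2.3,0,0,0],[0,0,0,0,0,0],[0,0,0,0,0,0]]
  ]
}}

```text
t: 15.67
tool_pos: [0.5269, 0.1677, 0.1978]
orientation: [-2.098, -1.879, -0.47]
force: [-0.5, 0.2, -0.5]
opening: 0.0509
gripper_force: 0.0
```

Run:
```python
from h import *
s=monitor.read_state();print(s["t"],s["tool_pos"],s["orientation"],s["force"],s["q"])
T=eyes.camera_model("top");tp=eyes.read_camera("top");S=eyes.camera_model("scene");sc=eyes.read_camera("scene");W=eyes.camera_model("wrist");w=eyes.read_camera("wrist")
c=np.array([100,160]);v=cv2.resize(tp[160:250,100:220],(400,300),interpolation=cv2.INTER_CUBIC)
u=cv2.resize(sc[220:325,290:430],(400,300),interpolation=cv2.INTER_CUBIC)
cv2.imwrite("pics/l8.png",np.vstack([cv2.copyMakeBorder(w[:300],0,0,120,120,cv2.BORDER_CONSTANT),np.hstack([v,u])]))
C=-cv2.Rodrigues(W["rvec"])[0].T@W["tvec"];print(C)
y=np.array([.1097,.994,0]);x=np.array([.994,-.1097,0]);V=np.array([.5403,.2915,0]);print(proj(W,[V+[0,0,.243],V-.022*y+[0,0,.075]]))
import pickle;pickle.dump(W,open("w8.pkl","wb"))
```

```text
15.6667 [0.52692128 0.16771211 0.19783325] [-2.09773357 -1.87904041 -0.47009731] [-0.46016419  0.23620718 -0.47062193] [-0.08280767 -0.08743243  1.81252914  0.44206678  1.41488784 -0.04233154]
[0.52329833 0.15858502 0.37376633]
[[282.14854498 -14.60600087]
 [279.90007923 156.44013996]]
```

View pics/l8.png

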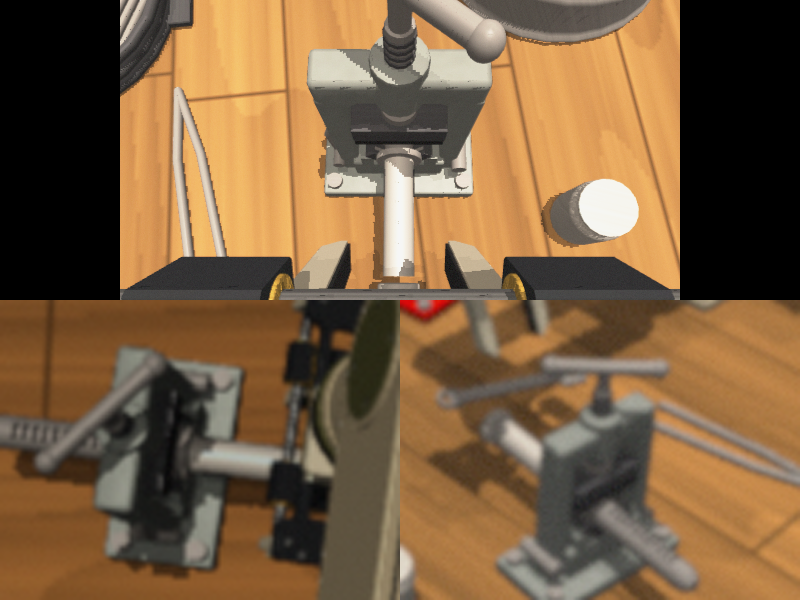

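The burner is seated: the collar at (397,155) is against the jaw, and the tube comes out the far side. Now I refine the bar position numerically.

Run:
```python
from h import *
import pickle
np.set_printoptions(precision=4,suppress=True)
W=pickle.load(open("w8.pkl","rb"));T=eyes.camera_model("top");S=eyes.camera_model("scene")
w=(366,41); t=(100+157*.3,160+(361-300)*.3); t2=(100+45*.3,160+(463-300)*.3)
s1=(290+(547-400)*.35,220+66*.35); s2=(290+(663-400)*.35,220+69*.35)
print(tri(W,w,T,t),tri(W,w,S,s1),tri(T,t,S,s1),tri(T,t2,S,s2))
print(onz(W,*w,.243),onz(W,*w,.246))
```

```text
(array([0.5749, 0.2553, 0.2458]), np.float64(0.0025695161793733547)) (array([0.5761, 0.2553, 0.2436]), np.float64(0.004863202729901551)) (array([0.5774, 0.2547, 0.2433]), np.float64(0.0021075976513863772)) (array([0.5035, 0.3299, 0.2434]), np.float64(0.00048744484558736116))
[0.5748 0.2577 0.243 ] [0.5736 0.2554 0.246 ]
```

Emit:
{"fn": "arm_command", "kwargs": {
  "deltas": [
    [[0,0,2.55,-6.21,0.69,0],[0,0,2.55,-6.21,0.69,0],[0,0,2.55,-6.21,0.69,0],[0,0,2.55,-6.21,0.69,0],[0.44,1.27,0,0,0,6.3],[0.44,1.27,0,0,0,6.3],[0.44,1.27,0,0,0,6.3],[0.44,1.27,0,0,0,6.3],[0.44,1.27,0,0,0,6.3],[0.44,1.27,0,0,0,6.3],[0.44,1.27,0,0,0,6.3],[0.44,1.27,0,0,0,6.3]]
  ]
}}

```text
t: 16.82
tool_pos: [0.56, 0.2711, 0.295]
orientation: [-1.215, -2.894, 0.004]
force: [-0.6, -0.2, 1.0]
opening: 0.0512
gripper_force: 0.0
```

Emit:
{"fn": "arm_command", "kwargs": {
  "deltas": [
    [[0,0,0,0,0,0],[0,0,0,0,0,0],[0,0,0,0,0,0]]
  ]
}}

```text
t: 17.07
tool_pos: [0.5602, 0.2697, 0.296]
orientation: [-1.229, -2.889, 0.003]
force: [-0.5, -0.5, 0.3]
opening: 0.0509
gripper_force: 0.0
```

Run:
```python
from h import *
s=monitor.read_state();R=cv2.Rodrigues(s["orientation"])[0]
print(s["t"],s["tool_pos"],np.degrees(np.arctan2(R[1,0],R[0,0])),R[:,2],s["q"])
```

```text
17.0667 [0.56017478 0.26972628 0.29598389] 133.92409130582013 [-2.20992755e-03 -8.73467424e-04 -9.99997177e-01] [ 3.66311824e-01  1.73611166e-01  1.30107760e+00 -2.40942616e-05
  1.66928005e+00 -4.00311524e-01]
```

Emit:
{"fn": "arm_command", "kwargs": {
  "deltas": [
    [[0.2,0,-2.4,0,0,0],[0,0,-2.4,0,0,0],[0,0,-2.3,0,0,0.3],[0,0,0,0,0,0],[0,0,0,0,0,0]]
  ]
}}

```text
t: 17.48
tool_pos: [0.5616, 0.269, 0.2248]
orientation: [-1.22, -2.892, 0.004]
force: [1.1, 0.2, -0.2]
opening: 0.051
gripper_force: 0.0
```

Emit:
{"fn": "arm_command", "kwargs": {
  "deltas": [
    [[0,0,0,0,0,0],[0,0,0,0,0,0],[0,0,0,0,0,0],[0,0,0,0,0,0],[0,0,0,0,0,0],[0,0,0,0,0,0],[0,0,0,0,0,0],[0,0,0,0,0,0]]
  ],
  "gripper": -1,
  "squeeze": 40
}}

```text
t: 18.15
tool_pos: [0.5627, 0.27, 0.2265]
orientation: [-1.217, -2.896, 0.0]
force: [-2.7, -1.3, 3.5]
opening: 0.0129
gripper_force: 40.0
```

```bash
cat > st.py <<'E'
from h import *
np.set_printoptions(precision=4,suppress=True)
s=monitor.read_state();R=cv2.Rodrigues(s["orientation"])[0]
p=s["tool_pos"];r=p-[.5405,.2915,0]
ps=np.degrees(np.arctan2(R[1,0],R[0,0]));ph=np.degrees(np.arctan2(r[1],r[0]))
F=s["force"];M=s["wrist_torque"]
print("t",s["t"],"tcp",p,"psi",ps.round(2),"phi",ph.round(2),"r",np.hypot(*r[:2]).round(4),"F",F,"M",M,"op",s["opening"],"gf",s["gripper_force"],"Mz_about_axis",(r[0]*F[1]-r[1]*F[0]+M[2]).round(3),"q6",s["q"][5])
E
python3 st.py
```

```text
t 18.15 tcp [0.5627 0.27   0.2265] psi 134.4 phi -44.17 r 0.0309 F [-2.6998 -1.2675  3.4986] M [-0.373   0.2683 -0.0333] op 0.012850650765784582 gf 39.998263120651245 Mz_about_axis -0.12 q6 -0.40977181490665415
```

```bash
cat > arc.py <<'E'
import sys,numpy as np,json
phi,n,st,r=map(float,sys.argv[1:5]);out=[];acc=np.zeros(2);c0=r*np.array([np.cos(np.radians(phi)),np.sin(np.radians(phi))])
for i in range(int(n)):
    a=np.radians(phi-st*(i+1));d=(r*np.array([np.cos(a),np.sin(a)])-c0-acc)*1;d=np.round(d,2);acc+=d
    out.append([d[0],d[1],round(-2*st/360,3),0,0,-st])
print(json.dumps([out]))
E
python3 arc.py -45 12 6 3.1
```

```text
[[[-0.24, -0.22, -0.033, 0, 0, -6.0], [-0.26, -0.19, -0.033, 0, 0, -6.0], [-0.28, -0.16, -0.033, 0, 0, -6.0], [-0.3, -0.13, -0.033, 0, 0, -6.0], [-0.31, -0.1, -0.033, 0, 0, -6.0], [-0.32, -0.07, -0.033, 0, 0, -6.0], [-0.32, -0.03, -0.033, 0, 0, -6.0], [-0.32, -0.0, -0.033, 0, 0, -6.0], [-0.33, 0.03, -0.033, 0, 0, -6.0], [-0.31, 0.07, -0.033, 0, 0, -6.0], [-0.31, 0.1, -0.033, 0, 0, -6.0], [-0.3, 0.13, -0.033, 0, 0, -6.0]]]
```

Emit:
{"fn": "arm_command", "kwargs": {
  "deltas": [
    [[-0.24,-0.22,-0.033,0,0,-6.0],[-0.26,-0.19,-0.033,0,0,-6.0],[-0.28,-0.16,-0.033,0,0,-6.0],[-0.3,-0.13,-0.033,0,0,-6.0],[-0.31,-0.1,-0.033,0,0,-6.0],[-0.32,-0.07,-0.033,0,0,-6.0]]
  ]
}}

```text
t: 18.65
tool_pos: [0.5461, 0.2614, 0.2247]
orientation: [2.058, 2.373, 0.002]
force: [0.4, -1.7, 2.6]
opening: 0.013
gripper_force: 40.9
```

```bash
python3 st.py; python3 arc.py -117 8 6 3.1
```

```text
t 18.65 tcp [0.5461 0.2614 0.2247] psi 98.14 phi -79.54 r 0.0306 F [ 0.3909 -1.7135  2.5974] M [-0.1897 -0.1803  0.5183] op 0.013048976497914443 gf 40.85081934928894 Mz_about_axis 0.521 q6 0.21974461688769636
[[[-0.28, 0.16, -0.033, 0, 0, -6.0], [-0.26, 0.19, -0.033, 0, 0, -6.0], [-0.24, 0.22, -0.033, 0, 0, -6.0], [-0.22, 0.24, -0.033, 0, 0, -6.0], [-0.19, 0.26, -0.033, 0, 0, -6.0], [-0.16, 0.28, -0.033, 0, 0, -6.0], [-0.14, 0.3, -0.033, 0, 0, -6.0], [-0.1, 0.31, -0.033, 0, 0, -6.0]]]
```

Emit:
{"fn": "arm_command", "kwargs": {
  "deltas": [
    [[-0.32,-0.03,-0.033,0,0,-6.0],[-0.32,0,-0.033,0,0,-6.0],[-0.33,0.03,-0.033,0,0,-6.0],[-0.31,0.07,-0.033,0,0,-6.0],[-0.31,0.1,-0.033,0,0,-6.0],[-0.3,0.13,-0.033,0,0,-6.0],[-0.28,0.16,-0.033,0,0,-6.0],[-0.26,0.19,-0.033,0,0,-6.0],[-0.24,0.22,-0.033,0,0,-6.0],[0,0,0,0,0,0]]
  ]
}}

```text
t: 19.48
tool_pos: [0.5179, 0.2699, 0.2217]
orientation: [2.912, 1.178, -0.002]
force: [-7.5, -2.6, 6.7]
opening: 0.013
gripper_force: 40.6
```

```bash
python3 st.py; python3 arc.py -135 6 6 3.1
```

```text
t 19.4833 tcp [0.5179 0.2699 0.2217] psi 44.06 phi -136.28 r 0.0313 F [-7.4694 -2.5869  6.6741] M [-0.5952  1.2398  0.3968] op 0.012977613142598092 gf 40.603694915771484 Mz_about_axis 0.294 q6 1.1945854365310273
[[[-0.22, 0.24, -0.033, 0, 0, -6.0], [-0.19, 0.26, -0.033, 0, 0, -6.0], [-0.16, 0.28, -0.033, 0, 0, -6.0], [-0.13, 0.3, -0.033, 0, 0, -6.0], [-0.1, 0.31, -0.033, 0, 0, -6.0], [-0.07, 0.32, -0.033, 0, 0, -6.0]]]
```

Emit:
{"fn": "arm_command", "kwargs": {
  "deltas": [
    [[0,0,0,0,0,0],[0,0,0,0,0,0],[0,0,0,0,0,0],[0,0,0,0,0,0],[0,0,2,0,0,0],[0,0,2.5,0,0,0],[0,0,0,0,0,7],[0,0,0,0,0,7],[0,0,0,0,0,7],[0,0,0,0,0,7],[0,0,0,0,0,7],[0,0,0,0,0,7]]
  ],
  "gripper": 0.1
}}

```text
t: 20.48
tool_pos: [0.519, 0.2701, 0.266]
orientation: [-2.283, -2.157, -0.0]
force: [-0.3, 0.3, -0.8]
opening: 0.0514
gripper_force: 0.0
```

Emit:
{"fn": "arm_command", "kwargs": {
  "deltas": [
    [[0,0,0,0,0,7],[0,0,0,0,0,7],[0,0,0,0,0,7],[0,0,0,0,0,7],[0,0,0,0,0,7],[0,0,0,0,0,7],[0,0,0,0,0,7],[0,0,0,0,0,7],[0,0,0,0,0,7],[0,0,0,0,0,7],[0,0,0,0,0,7],[0,0,0,0,0,7]]
  ]
}}

```text
t: 21.48
tool_pos: [0.519, 0.2701, 0.2659]
orientation: [-0.253, -3.131, 0.0]
force: [0.2, -0.4, -0.5]
opening: 0.0513
gripper_force: 0.0
```

Emit:
{"fn": "arm_command", "kwargs": {
  "deltas": [
    [[0,0,0,0,0,7],[0,0,0,0,0,7],[0,0,0,0,0,7],[0,0,0,0,0,7],[0,0,0,0,0,7],[0,0,0,0,0,7],[0,0,0,0,0,7],[0,0,0,0,0,5],[0,0,0,0,0,0],[0,0,0,0,0,0],[0,0,0,0,0,0]]
  ]
}}

```text
t: 22.4
tool_pos: [0.519, 0.2701, 0.2661]
orientation: [1.182, -2.91, 0.0]
force: [-0.5, -0.3, -0.7]
opening: 0.051
gripper_force: 0.0
```

```bash
python3 st.py
```

```text
t 22.4 tcp [0.519  0.2701 0.2661] psi -135.77 phi -135.16 r 0.0304 F [-0.5127 -0.2661 -0.6627] M [ 0.1124 -0.1185 -0.0015] op 0.05102720486840027 gf 0.0 Mz_about_axis -0.007 q6 -1.9503128122657887
```

Emit:
{"fn": "arm_command", "kwargs": {
  "deltas": [
    [[-0.09,-0.05,-2,0,0,0],[0,0,-2.45,0,0,0],[0,0,0,0,0,0],[0,0,0,0,0,0]]
  ]
}}

```text
t: 22.73
tool_pos: [0.5169, 0.2691, 0.2202]
orientation: [1.184, -2.906, 0.0]
force: [-0.1, -0.4, 1.5]
opening: 0.051
gripper_force: 0.0
```

Emit:
{"fn": "arm_command", "kwargs": {
  "deltas": [
    [[0,0,0,0,0,0],[0,0,0,0,0,0],[0,0,0,0,0,0],[0,0,0,0,0,0],[0,0,0,0,0,0],[0,0,0,0,0,0],[0,0,0,0,0,0],[0,0,0,0,0,0]]
  ],
  "gripper": -1,
  "squeeze": 40
}}

```text
t: 23.4
tool_pos: [0.5179, 0.27, 0.2221]
orientation: [-1.188, 2.908, 0.0]
force: [-1.9, 2.0, 2.0]
opening: 0.013
gripper_force: 40.0
```

```bash
python3 st.py; python3 arc.py -135.5 8 6 3.1;  python3 arc.py -183.5 12 3 3.1
```

```text
t 23.4 tcp [0.5179 0.27   0.2221] psi -135.57 phi -136.38 r 0.0312 F [-1.8675  1.9737  1.9544] M [0.3288 0.2727 0.0829] op 0.01301260368415589 gf 39.95152831077576 Mz_about_axis -0.002 q6 -1.9536407565220428
[[[-0.22, 0.24, -0.033, 0, 0, -6.0], [-0.18, 0.27, -0.033, 0, 0, -6.0], [-0.16, 0.28, -0.033, 0, 0, -6.0], [-0.13, 0.3, -0.033, 0, 0, -6.0], [-0.1, 0.31, -0.033, 0, 0, -6.0], [-0.06, 0.31, -0.033, 0, 0, -6.0], [-0.04, 0.33, -0.033, 0, 0, -6.0], [0.01, 0.32, -0.033, 0, 0, -6.0]]]
[[[0.01, 0.16, -0.017, 0, 0, -3.0], [0.03, 0.16, -0.017, 0, 0, -3.0], [0.03, 0.16, -0.017, 0, 0, -3.0], [0.04, 0.16, -0.017, 0, 0, -3.0], [0.04, 0.15, -0.017, 0, 0, -3.0], [0.06, 0.16, -0.017, 0, 0, -3.0], [0.06, 0.15, -0.017, 0, 0, -3.0], [0.07, 0.14, -0.017, 0, 0, -3.0], [0.08, 0.14, -0.017, 0, 0, -3.0], [0.09, 0.14, -0.017, 0, 0, -3.0], [0.09, 0.13, -0.017, 0, 0, -3.0], [0.1, 0.13, -0.017, 0, 0, -3.0]]]
```

Emit:
{"fn": "arm_command", "kwargs": {
  "deltas": [
    [[-0.22,0.24,-0.033,0,0,-6.0],[-0.18,0.27,-0.033,0,0,-6.0],[-0.16,0.28,-0.033,0,0,-6.0],[-0.13,0.3,-0.033,0,0,-6.0],[-0.1,0.31,-0.033,0,0,-6.0],[-0.06,0.31,-0.033,0,0,-6.0],[-0.04,0.33,-0.033,0,0,-6.0],[0.01,0.32,-0.033,0,0,-6.0]]
  ]
}}

```text
t: 24.07
tool_pos: [0.5083, 0.2932, 0.2196]
orientation: [-0.105, -3.138, 0.001]
force: [-8.0, -0.7, 6.2]
opening: 0.013
gripper_force: 40.8
```

```bash
python3 st.py
```

```text
t 24.0667 tcp [0.5083 0.2932 0.2196] psi 176.15 phi 176.97 r 0.0323 F [-8.0332 -0.7337  6.2078] M [-0.2298  1.1013  0.379 ] op 0.01301164961223415 gf 40.78814148902893 Mz_about_axis 0.416 q6 -1.0678427339350194
```

Emit:
{"fn": "arm_command", "kwargs": {
  "deltas": [
    [[0.01,0.16,-0.017,0,0,-3.0],[0.03,0.16,-0.017,0,0,-3.0],[0.03,0.16,-0.017,0,0,-3.0],[0,0,0,0,0,0]]
  ]
}}

```text
t: 24.4
tool_pos: [0.5088, 0.2984, 0.219]
orientation: [-0.348, -3.12, 0.001]
force: [-8.8, 0.2, 6.7]
opening: 0.0124
gripper_force: 40.4
```

```bash
python3 st.py
```

```text
t 24.4 tcp [0.5088 0.2984 0.219 ] psi 167.27 phi 167.69 r 0.0325 F [-8.7585  0.1932  6.6583] M [0.0517 1.1931 0.3037] op 0.012439041426875665 gf 40.419575572013855 Mz_about_axis 0.358 q6 -0.9057540727759954
```

Emit:
{"fn": "arm_command", "kwargs": {
  "deltas": [
    [[-0.03,0.1,0.02,0,0,-2],[-0.03,0.1,0.02,0,0,-2]]
  ]
}}

```text
t: 24.57
tool_pos: [0.5088, 0.3001, 0.2188]
orientation: [-0.454, -3.107, 0.001]
force: [-1.5, 0.7, -0.6]
opening: 0.0129
gripper_force: 40.9
```

```bash
python3 st.py
```

```text
t 24.5667 tcp [0.5088 0.3001 0.2188] psi 163.37 phi 164.8 r 0.0329 F [-1.5375  0.7064 -0.6023] M [ 0.1396 -0.0345  0.5383] op 0.012865151022435054 gf 40.86931586265564 Mz_about_axis 0.529 q6 -0.834533447692564
```

Emit:
{"fn": "arm_command", "kwargs": {
  "deltas": [
    [[0.03,0.1,-0.01,0,0,-2],[0.03,0.1,-0.01,0,0,-2]]
  ]
}}

```text
t: 24.73
tool_pos: [0.5094, 0.3022, 0.2186]
orientation: [-0.563, -3.09, 0.0]
force: [-3.0, 0.8, 1.5]
opening: 0.013
gripper_force: 40.9
```

```bash
python3 st.py
```

```text
t 24.7333 tcp [0.5094 0.3022 0.2186] psi 159.36 phi 160.92 r 0.0329 F [-3.0039  0.7633  1.5237] M [0.2089 0.2907 0.462 ] op 0.013025960783113036 gf 40.87526857852936 Mz_about_axis 0.471 q6 -0.7619286996266932
```

Emit:
{"fn": "arm_command", "kwargs": {
  "deltas": [
    [[0.04,0.1,-0.01,0,0,-2],[0.04,0.1,-0.01,0,0,-2]]
  ]
}}

```text
t: 24.9
tool_pos: [0.5102, 0.3043, 0.2185]
orientation: [-0.67, -3.068, 0.0]
force: [-2.7, 1.7, 1.4]
opening: 0.0128
gripper_force: 40.9
```

```bash
python3 st.py
```

```text
t 24.9 tcp [0.5102 0.3043 0.2185] psi 155.36 phi 157.05 r 0.0329 F [-2.7259  1.728   1.4203] M [0.2694 0.3245 0.4451] op 0.012752109968436991 gf 40.876901149749756 Mz_about_axis 0.428 q6 -0.6896601113436227
```

Emit:
{"fn": "arm_command", "kwargs": {
  "deltas": [
    [[0.05,0.1,-0.01,0,0,-2],[0.05,0.1,-0.01,0,0,-2]]
  ]
}}

```text
t: 25.07
tool_pos: [0.511, 0.3064, 0.2182]
orientation: [-0.777, -3.042, 0.0]
force: [-4.0, 0.6, 2.0]
opening: 0.0131
gripper_force: 40.9
```

```bash
python3 st.py
```

```text
t 25.0667 tcp [0.511  0.3064 0.2182] psi 151.36 phi 153.18 r 0.033 F [-3.9749  0.6388  1.9795] M [0.2603 0.461  0.4916] op 0.013143152064041964 gf 40.87741792201996 Mz_about_axis 0.532 q6 -0.6175683861297622
```

Emit:
{"fn": "arm_command", "kwargs": {
  "deltas": [
    [[0.05,0.1,-0.01,0,0,-2],[0.05,0.1,-0.01,0,0,-2]]
  ]
}}

```text
t: 25.23
tool_pos: [0.512, 0.3084, 0.218]
orientation: [-0.882, -3.014, 0.0]
force: [-3.4, 0.2, 1.9]
opening: 0.013
gripper_force: 40.9
```

```bash
python3 st.py
```

```text
t 25.2333 tcp [0.512  0.3084 0.218 ] psi 147.37 phi 149.29 r 0.0331 F [-3.3522  0.1641  1.9025] M [0.2495 0.4824 0.5488] op 0.012979956751662938 gf 40.91665863990784 Mz_about_axis 0.601 q6 -0.5455002339475079
```

Emit:
{"fn": "arm_command", "kwargs": {
  "deltas": [
    [[0.06,0.1,-0.01,0,0,-2]]
  ]
}}

```text
t: 25.32
tool_pos: [0.5126, 0.3093, 0.2179]
orientation: [-0.935, -2.998, 0.001]
force: [-4.3, 1.1, 2.0]
opening: 0.013
gripper_force: 41.0
```

```bash
python3 st.py
```

```text
t 25.3167 tcp [0.5126 0.3093 0.2179] psi 145.37 phi 147.42 r 0.0331 F [-4.2709  1.1374  2.0095] M [0.1987 0.5886 0.5325] op 0.013005493283098248 gf 40.9799462556839 Mz_about_axis 0.577 q6 -0.5095628361531734
```

Emit:
{"fn": "arm_command", "kwargs": {
  "deltas": [
    [[0.06,0.1,-0.01,0,0,-2]]
  ]
}}

```text
t: 25.4
tool_pos: [0.5131, 0.3103, 0.2178]
orientation: [-0.987, -2.981, 0.001]
force: [-5.1, -0.8, 2.3]
opening: 0.0126
gripper_force: 41.1
```

```bash
python3 st.py
```

```text
t 25.4 tcp [0.5131 0.3103 0.2178] psi 143.37 phi 145.57 r 0.0332 F [-5.1382 -0.7548  2.302 ] M [0.0055 0.5928 0.5632] op 0.012642821410514028 gf 41.06864869594574 Mz_about_axis 0.68 q6 -0.4736314772927032
```

Emit:
{"fn": "arm_command", "kwargs": {
  "deltas": [
    [[0.06,0.09,-0.01,0,0,-2]]
  ]
}}

```text
t: 25.48
tool_pos: [0.5137, 0.3111, 0.2177]
orientation: [-1.039, -2.963, 0.001]
force: [-4.7, 0.4, 3.2]
opening: 0.0133
gripper_force: 41.2
```

```bash
python3 st.py
```

```text
t 25.4833 tcp [0.5137 0.3111 0.2177] psi 141.37 phi 143.83 r 0.0332 F [-4.7353  0.4257  3.2068] M [0.018  0.7036 0.5998] op 0.013290639272900369 gf 41.223172545433044 Mz_about_axis 0.681 q6 -0.4378626772452498
```

Emit:
{"fn": "arm_command", "kwargs": {
  "deltas": [
    [[0.07,0.09,-0.01,0,0,-1.5]]
  ]
}}

```text
t: 25.57
tool_pos: [0.5143, 0.3118, 0.2177]
orientation: [-1.077, -2.949, 0.002]
force: [-6.9, -1.6, 4.1]
opening: 0.013
gripper_force: 41.2
```

```bash
python3 st.py
```

```text
t 25.5667 tcp [0.5143 0.3118 0.2177] psi 139.86 phi 142.24 r 0.0332 F [-6.9261 -1.5778  4.1459] M [-0.2071  1.0349  0.5117] op 0.013021636597251977 gf 41.2144535779953 Mz_about_axis 0.694 q6 -0.41071580830410254
```

Emit:
{"fn": "arm_command", "kwargs": {
  "deltas": [
    [[0.05,0.07,0,0,0,-1.5]]
  ]
}}

```text
t: 25.65
tool_pos: [0.5147, 0.3124, 0.2176]
orientation: [-1.115, -2.935, 0.002]
force: [-6.3, -0.7, 2.9]
opening: 0.0128
gripper_force: 41.3
```

```bash
python3 st.py
```

```text
t 25.65 tcp [0.5147 0.3124 0.2176] psi 138.39 phi 140.96 r 0.0332 F [-6.2853 -0.733   2.8899] M [-0.2105  0.8978  0.5864] op 0.012814798155880634 gf 41.29396319389343 Mz_about_axis 0.737 q6 -0.38439367311735834
```

Emit:
{"fn": "arm_command", "kwargs": {
  "deltas": [
    [[0,0,0,0,0,0],[0,0,0,0,0,0],[0,0,0,0,0,0],[0,0,0,0,0,0],[0,0,0,0,0,0]]
  ],
  "gripper": 0.1
}}

```text
t: 26.07
tool_pos: [0.5159, 0.3124, 0.2177]
orientation: [-1.115, -2.937, 0.0]
force: [0.9, 0.4, 0.2]
opening: 0.0422
gripper_force: 0.0
```

Emit:
{"fn": "arm_command", "kwargs": {
  "deltas": [
    [[0,0,1.5,0,0,0],[0,0,2.5,0,0,0],[0,0,3,0,0,0],[0,0,3,0,0,0],[-1,-2,1,0,0,0],[-1.5,-3,0,0,0,0],[-1.5,-3,0,0,0,0],[-1.5,-3,0,0,0,0],[-1,-2,0,0,0,0],[0,0,0,0,0,0],[0,0,0,0,0,0]]
  ]
}}

```text
t: 26.98
tool_pos: [0.4508, 0.1818, 0.3284]
orientation: [1.118, 2.935, 0.002]
force: [0.3, 0.7, -0.2]
opening: 0.0513
gripper_force: 0.0
```

Run:
```python
from h import *
s=monitor.read_state();print(s["t"],s["tool_pos"],s["force"])
# numeric check: burner tip/collar in top view & bar angle
T=eyes.camera_model("top");im=eyes.read_camera("top");cv2.imwrite("pics/end.png",im)
y=np.array([.1097,.994,0]);V=np.array([.5403,.2912,0]);print(proj(T,[V+.138*y+[0,0,.075],V-.022*y+[0,0,.075]]))
p=proj(T,[V+(.138+k*.005)*y+[0,0,.075] for k in range(-5,4)])
for q in p: print(q.round(1),im[int(q[1]),int(q[0])])
b=[V+[np.cos(a)*.05,np.sin(a)*.05,.234] for a in np.radians([138.4,-41.6])];print(proj(T,b),[im[int(q[1]),int(q[0])] for q in proj(T,b)])
```

```text
26.9833 [0.45080963 0.18183745 0.328371  ] [ 0.26594904  0.65429746 -0.23130064]
[[ 95.57821031 198.35716648]
 [155.68583121 205.42393695]]
[105.  199.5] [127 160 177]
[103.1 199.2] [127 161 178]
[101.2 199. ] [126 160 178]
[ 99.3 198.8] [125 160 177]
[ 97.5 198.6] [125 160 177]
[ 95.6 198.4] [125 158 176]
[ 93.7 198.1] [124 158 175]
[ 91.8 197.9] [122 155 173]
[ 89.9 197.7] [120 154 171]
[[117.0947047  209.70445001]
 [146.92329914 178.65345485]] [array([ 97, 126, 142], dtype=uint8), array([116, 149, 167], dtype=uint8)]
```

Run:
```python
from h import *
sc=eyes.read_camera("scene")
u=cv2.resize(sc[220:325,290:430],(400,300),interpolation=cv2.INTER_CUBIC)
o=cv2.imread("pics/l8.png")[300:,400:]
tmp=lambda im,x,y,w,h:im[y:y+h,x:x+w]
for n,(x,y,w,h) in dict(tip=(190,200,110,90),collar_mixer=(75,105,70,75),foot=(90,240,80,55)).items():
    r=cv2.matchTemplate(tmp(u,x-15,y-15,w+30,min(h+30,300-y+15)),tmp(o,x,y,w,h)[:min(h,300-y)],cv2.TM_CCOEFF_NORMED);_,m,_,l=cv2.minMaxLoc(r);print(n,m,(l[0]-15,l[1]-15),"x0.35 px")
d=cv2.absdiff(u,o).max(2)>60;print(cv2.boundingRect(d.astype(np.uint8)),d.mean())
print(monitor.read_state()["force"])
```

```text
tip 0.9885900616645813 (0, 0) x0.35 px
collar_mixer 0.7962849140167236 (-2, -2) x0.35 px
foot 0.9980243444442749 (0, 0) x0.35 px
(15, 0, 385, 192) 0.18869166666666667
[0.58353748 0.33145614 0.80835402]
```

```bash
python3 -c "
from plant import ticket;print(ticket.close_job())"
```

```text
the job is handed in; nothing more can be done
None
```

The long burner is clamped in the grey vise with its collar against the near jaw. The handle was nipped up about 12–13° past first stiffening, estimated from noisy moment readings. The arm is clear of everything, and I handed the job in at about 27 s.

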